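Read back a marked plate with the hand-held code reader

ROBOT

A 6-joint arm with a two-finger parallel gripper is mounted at the origin on a cart in front of the work surface, level with it; the furniture and walls round the work are solid. World frame = base frame: x ahead of the robot, y to its left, z up, the work surface at z = 0. Lengths are in m, angles in degrees, forces in N, time in s.
With the tool pointing down it reaches from about 0.425 to 0.925 m from the base axis. Payload 12.5 kg.
Tool frame: the origin (TCP) lies on the centre line of the jaws, within the pads' length; the fingertips stand r.finger_overhang ahead of it and the grasp point (between the pads) lies 3 mm ahead of it (r.finger_overhang is the distance from the TCP to the fingertips, in m); x points along the fingers, z is the direction in which the jaws open and shut, and the axes are right-handed (so a half turn about x gives the same grasp; the last joint's range is limited). The gripper opens to 85 mm and grips with 20 to 120 N. Pads are 22 mm wide; open, the fingers measure 114 mm over their backs; the gripper's body (76 mm by 85 mm) begins 54 mm behind the grasp point. The pads swing forward as they close: fully open they stand 13 mm farther back than shut.
Start: joints at [-77.498, 28.126, 89.318, -0, 62.55, -6.05], TCP at [0.199, -0.593, 0.23] pointing down, gripper open.
Joint ranges: [-177.58, 177.58], [-47.91, 125.51], [2.72, 160], [-65.01, 245.01], [3.68, 167.84], [-153.87, 153.87]. Speed limits (degrees/s): [127.2, 127.2, 159.86, 180, 180, 180].

INTERFACE

Orientations are given as a 3x3 rotation matrix whose columns are the frame's x, y, z axes.
In Python, from workcell import r gives the robot as it stands.
- The arm moves only by the tool step_arm, never from a script. Its argument "deltas" is a list that holds one entry, the list of rows, each a list of 7 numbers: the shift along the tool's x, y, z in cm, then the turn, a rotation vector about the tool's x, y, z in degrees, then the gripper command: -1 is shut, 1 is fully open, values between are in proportion. A call has 1 to 10 rows; each row is the pose to reach, as a shift and turn from the pose commanded when the call began, along the tool's axes at that moment; what a row does not reach only later rows make up. A row lasts 1/10 s, in which the tool goes at most 50 mm and 8.59 degrees, less where a joint would pass 70% of its speed; a pose out of reach is approached as far as the arm can. A call with a gripper value outside its range is refused whole. The fingers move at their own pace and stop on an object; "grip_force" is the grip in N (left out, the last holds). Time passes only in rows, so rows that repeat a pose let the fingers close. It gives the time, the measured TCP pose, the force and the opening at its end, in the units of the state.
- r.get_obs(): the state, without advancing time (a new reading comes with each control period).
- r.grab_frame(name): name is "scene" or "top"; returns a dict with "color" (400x640x3 uint8, red, green, blue), "range_z" (400x640 float32, m along the optical axis (not along the pixel's ray), 0 where there is no reading), "fx", "fy", "cx", "cy" (pixels), "extrinsics" (4x4, takes a point from camera to world coordinates). Camera axes: x right, y up, looking along -z (the intrinsics and any distortion apply to the point x, -y, -z); pixel columns grow to the right and rows downward; lengths in m; the calibration is good to about 2 mm. A picture is of the moment at which its call begins.
- r.sign_off(): hands the job in, once; it reports no verdict.
The state is a dict: "t": time; "q": joint angles; "qd": joint speeds; "joint_efforts": joint torques, N m; "position": TCP position; "ee_rot": TCP orientation; "wrist_force": force on the tool from outside, world axes, zero at the start; "torque": the same for the moment, N m; "gripper_width": finger opening in m.
Only numpy, scipy, OpenCV 4.12 (cv2) and the standard library are available. Lean on these libraries where they do the work, as an engineer would, in place of code of your own. Each camera call takes 0.05 s, during which the arm holds its last target.

TASK

Check the laser-marked plate with the code reader: first raise the terminal's flat-lying display to about 60 degrees up from closed and let go of it, so that it stays there by its stiff hinge. Then draw the hand-held reader up out of its upright cradle, turn it to a slant of about 45 degrees with the window end down and the window looking at the middle of the plate from about 8 cm away, and finish while still holding it steady in the air like that. Leave the plate and the other things on the bench where they lie.

Things in the scene. Friction and masses are not known exactly. Their poses are not given: they have to be found in the camera images.
- terminal: Grey reader terminal, fixed to the bench: box 130 (x) x 110 (y) x 38 mm high, with a flip-up display lying on it like a laptop screen. Origin: centre of its underside. Its -x side is the front, towards the robot; z up.
- display (a joint): Angle of the terminal's display, rad: 0 = closed, lying flat; grows as the front edge is raised (about the hinge at the rear), range 0 to 1.9. It starts between 0 and 0.25. The hinge is stiff (about 0.3 N m, i.e. 2 to 3 N at the tab) and stays wherever it is left.
- display_hinge (a point): Point on the display's hinge axis, 58 mm behind the terminal's centre and 46 mm above its underside; the axis runs along the terminal's y.
- display_tab (a point): Centre of the orange lifting tab at the middle of the display's front edge: a bar 12 mm thick, 24 mm long along the terminal's y, 148 mm from the hinge axis, on a 12 mm wide tongue 30 mm ahead of the display's edge; 50 mm above the bench when closed. Pinched from above by its two end faces it pivots between the fingers as the display rises. Moves with the display.
- cradle: Black charging cradle for the reader, fixed to the bench: 44 (x) x 48 (y) mm on a 58 mm round foot, 43 mm high, with an upright socket 30 x 34 mm whose floor is 8 mm above the bench (35 mm deep). Origin: centre of its underside; z up.
- reader: Hand-held code reader, a straight wand 180 mm long, 26 (x) x 30 mm (y) thick, nose (lowest 12 mm) slimmer, about 140 g; white, orange band, black rubber grip 122 to 172 mm from the window. Origin: centre of the window at the nose end; z runs from there to the tail. It starts upright in the cradle, window down on the socket floor, its x and y along the cradle's.
- reader_aim (a point): The reader's aim point: 80 mm straight ahead of the window on the wand's axis (at -80 mm on the reader's z). Not a visible object.
- plate: Grey engraved metal plate 34 (x) x 54 (y) x 5 mm lying loose on the bench, near the cradle. Origin: centre of its underside.
- steel_block: Bystander: grey setup block, a 30 mm cube with a small hole. Origin: centre of its underside.
- loupe: Bystander: black cup-shaped loupe, 34 mm in diameter, 31 mm high. Origin: centre of its underside.
- parts_box: Bystander: small clear open box with turned parts, 53 x 65 x 26 mm. Origin: centre of its underside.
- long_block: Bystander: grey setup block 30 x 50 x 20 mm with a small hole. Origin: centre of its underside.
There are look-alikes about, which are no part of the job. Several things look just like the plate: the one meant starts nearest to the robot's base.

How it is judged:
By the outcome, as a careful person would: the job done as asked, in the order asked, and still so for the second after the job is handed in, while the arm keeps its last pose, push and grip.
It also fails if it takes over 48 s, if anything falls off the work surface, if the arm or the gripper's body presses on something with over 40 N, if the wrist force passes 120 N, or if a joint passes its speed limit or range.

## Working session

There is one attempt and no reset: what is moved stays moved. The work goes in short steps, Python scripts to look and compute and a tool call to move; the robot and the scene stay as the last step left them, time stands still between calls to the robot, and variables do not carry over. Pictures are saved under pics/ and viewed, and the job is handed in when it is done.

Besides the shell and the picture viewer there is one more tool, called after "Request:" as a command line: name --argument value ..., lists and objects as JSON in quotes. step_arm: Moves the arm, as the interface text tells. Its arguments: {"type":"object","properties":{"deltas":{"type":"array","items":{"type":"array","items":{"type":"array","items":{"type":"number"}}}},"grip_force":{"type":"number"}},"required":["deltas"]}

```bash
ls; mkdir -p pics
cat > h.py <<'E'
import numpy as np, cv2, pickle
def grab(r,name,tag):
    f=r.grab_frame(name); pickle.dump(f,open(f'{tag}.pkl','wb'))
    cv2.imwrite(f'pics/{tag}.png',f['color'][:,:,::-1]); return f
def load(tag): return pickle.load(open(f'{tag}.pkl','rb'))
def pt(f,u,v,z=None):
    d=f['range_z'][int(round(v)),int(round(u))] if z is None else None
    E=np.array(f['extrinsics'])
    ray=np.array([(u-f['cx'])/f['fx'],-(v-f['cy'])/f['fy'],-1.])
    if z is None: return E[:3,:3]@(ray*d)+E[:3,3]
    w=E[:3,:3]@ray; s=(z-E[2,3])/w[2]; return E[:3,3]+s*w
def crop(tag,u0,v0,u1,v1,k,out):
    f=load(tag); cv2.imwrite(f'pics/{out}.png',cv2.resize(f['color'][v0:v1,u0:u1,::-1],None,fx=k,fy=k,interpolation=cv2.INTER_CUBIC))
E
python3 - <<'E'
from workcell import r
from h import *
for n in('scene','top'):
    f=grab(r,n,n+'0'); print(n,f['fx'],f['fy'],f['cx'],f['cy'],[k for k in f]); print(np.round(f['extrinsics'],3))
print(r.get_obs(), r.finger_overhang)
E
```

```text
pics
scene 497.43128996518465 497.43128996518465 319.0557815908877 199.01751178693206 ['color', 'range_z', 'fx', 'fy', 'cx', 'cy', 'extrinsics']
[[ 0.864  0.24  -0.443 -0.104]
 [-0.504  0.406 -0.762 -1.418]
 [-0.003  0.882  0.472  0.707]
 [ 0.     0.     0.     1.   ]]
top 382.60690312063684 382.60690312063684 314.68621442910484 200.7323525614271 ['color', 'range_z', 'fx', 'fy', 'cx', 'cy', 'extrinsics']
[[ 0.027  0.988 -0.155  0.378]
 [-0.999  0.032  0.03  -0.296]
 [ 0.035  0.154  0.987  0.936]
 [ 0.     0.     0.     1.   ]]
{'t': 0.1, 'q': array([-7.74982022e+01,  2.81603958e+01,  8.93462760e+01, -2.10935651e-03,
        6.25494174e+01, -6.05070110e+00]), 'qd': array([ 0.11989192, -0.06490639, -0.10702289, -0.04646982, -0.09203843,
        0.05872624]), 'joint_efforts': array([ 3.47273992e-03, -6.19446945e+01, -2.62025017e+01, -1.62435663e-04,
        2.91514341e-03,  2.43593928e-05]), 'position': array([ 0.19882595, -0.59232171,  0.22899156]), 'ee_rot': array([[-2.43807086e-04,  9.48027121e-01,  3.18189437e-01],
       [ 9.48657311e-04,  3.18189523e-01, -9.48026649e-01],
       [-9.99999520e-01,  7.07171213e-05, -9.76929720e-04]]), 'wrist_force': array([-0.25395063, -0.76545616,  0.34850728]), 'torque': array([-0.00520974,  0.07124898, -0.00856133]), 'gripper_width': 0.08526241871221497} 0.022
```

View pics/scene0.png

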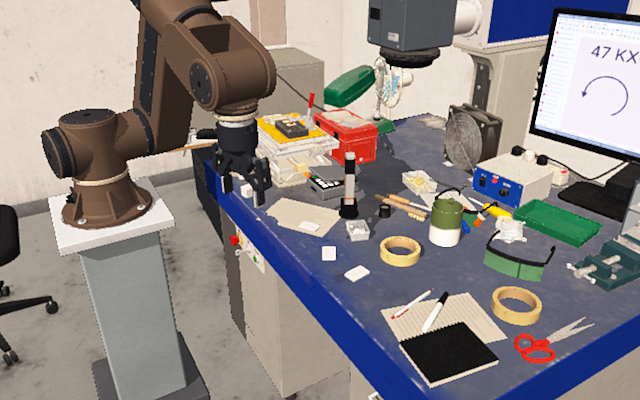

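View pics/top0.png

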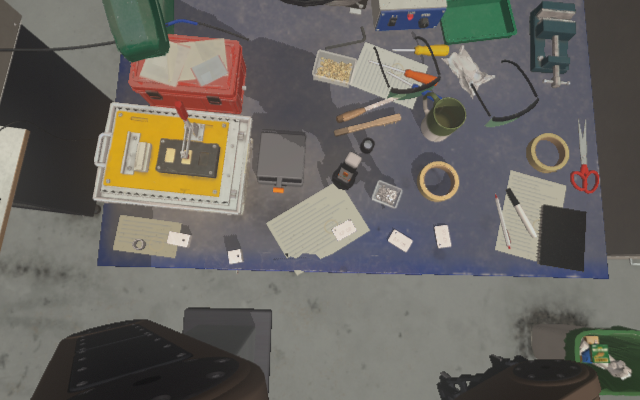

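Run:
```python
from h import *
crop('top0',230,120,470,270,3.3,'c1'); crop('top0',100,120,320,270,3.5,'c3'); crop('scene0',210,130,420,290,3.7,'c2')
```

```text
(no output)
```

View pics/c1.png

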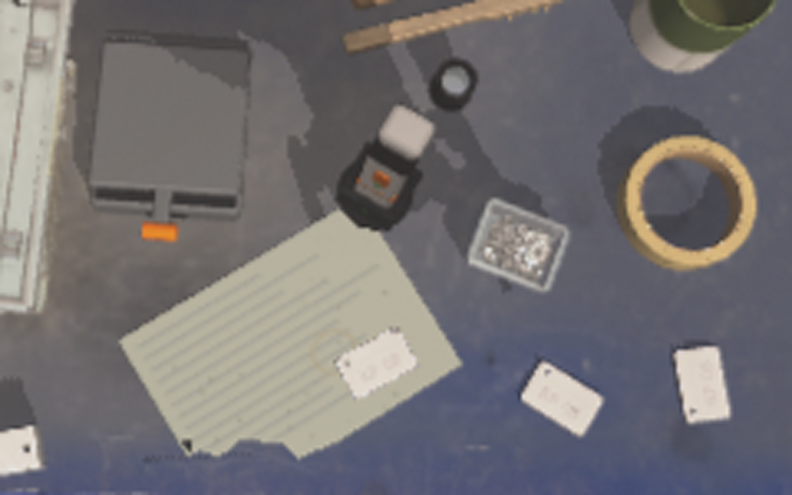

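View pics/c2.png

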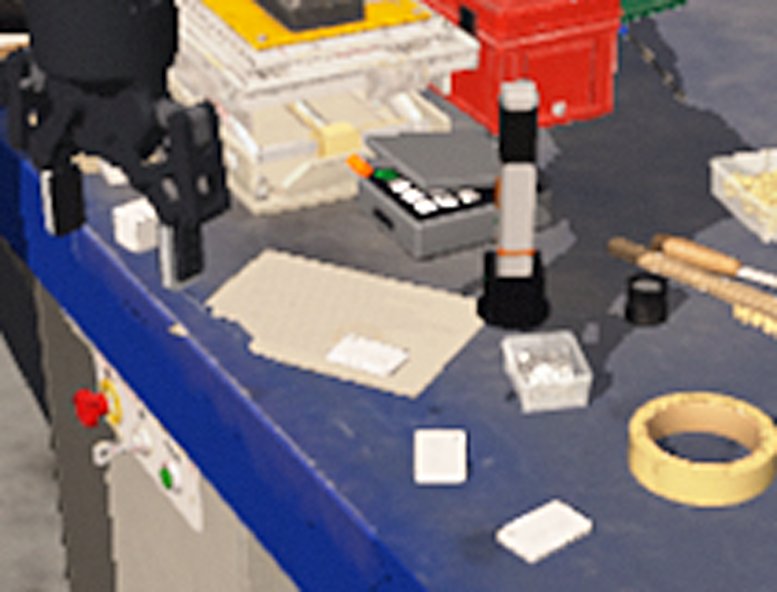

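View pics/c3.png

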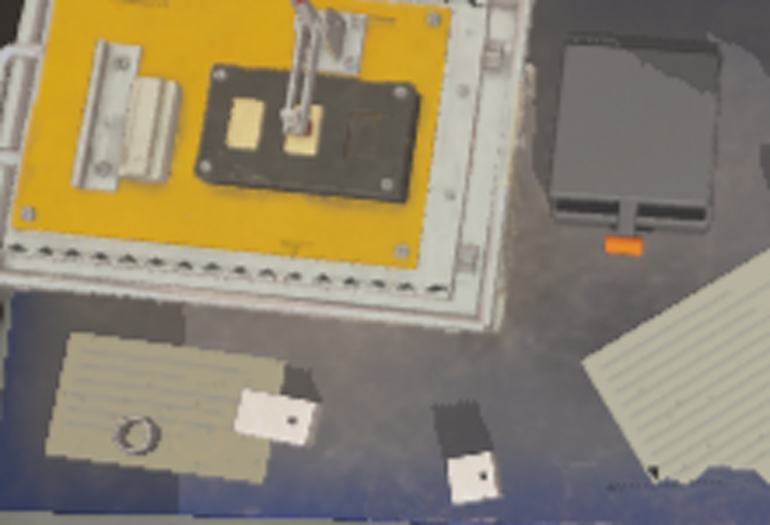

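Look-alikes for the plate in the top view are at px (344,230) on the paper, (400,240) and (443,236). The blocks at (178,240) and (235,256) are long_block and steel_block. The reader stands in its cradle at about (345,175), and the orange tab is at (278,190).

Run:
```python
from h import *
np.set_printoptions(precision=4,suppress=True)
f=load('top0'); g=load('scene0')
for n,c in dict(p1=(344,230),p2=(400,240),p3=(443,236),tab=(278.5,190),long=(178,240),cube=(235,256),loupe=(367.5,145),pbox=(388,193),tailtop=(353,159),disp_c=(281,158),dl=(258,182),dr=(302,184),rl=(262,132),rr=(305,133)).items():
    p=pt(f,*c); print(n,p,np.hypot(p[0],p[1]))
def uv(u,v): return 210+u/3.7,130+v/3.7
for n,c in dict(tail=(518,95),band=(515,253),wandmid=(516,200),cradle=(515,290),tab=(361,167)).items():
    print('s',n,uv(*c),pt(g,*uv(*c)))
# orange mask
for nm,F in(('top',f),('scene',g)):
    c=F['color'].astype(int); m=(c[:,:,0]>200)&(c[:,:,1]>70)&(c[:,:,1]<150)&(c[:,:,2]<70)
    v,u=np.nonzero(m)
    P=np.array([pt(F,a,b) for a,b in zip(u,v)]) 
    k=(abs(P[:,0]-.52)<.12)&(abs(P[:,1]+.2)<.15) if len(P) else []
    print(nm,len(P)); 
    for a,b,p in zip(u[k],v[k],P[k]): print(a,b,p)
```

```text
p1 [ 0.4537 -0.3979  0.0046] 0.6034459527430016
p2 [ 0.4333 -0.5356  0.0047] 0.68889487731363
p3 [ 0.4463 -0.643   0.0027] 0.7826946565988446
tab [ 0.5343 -0.2391  0.0778] 0.5853660522432208
long [ 0.4173 -0.0035  0.0183] 0.4173640361520627
cube [ 0.3836 -0.1409  0.0272] 0.4086339709569537
loupe [ 0.6647 -0.451   0.0246] 0.8032820651845476
pbox [ 0.5469 -0.5036  0.0168] 0.7434330479488483
tailtop [ 0.583  -0.3939  0.1877] 0.7035586907351303
disp_c [ 0.6127 -0.2409  0.0656] 0.6583858593136154
dl [ 0.5624 -0.1851  0.0227] 0.5920896613953847
dr [ 0.56   -0.2918  0.028 ] 0.6314733240911409
rl [ 0.6777 -0.1925  0.0553] 0.7045425952981116
rr [ 0.6989 -0.2951 -0.0024] 0.758682206713871
s tail (350.0, 155.67567567567568) [ 0.5779 -0.4085  0.186 ]
s band (349.18918918918916, 198.3783783783784) [ 0.5777 -0.4108  0.059 ]
s wandmid (349.4594594594595, 184.05405405405406) [ 0.5788 -0.4085  0.1019]
s cradle (349.18918918918916, 208.3783783783784) [ 0.5731 -0.419   0.0326]
s tab (307.56756756756755, 175.13513513513513) [ 0.536  -0.2496  0.0742]
top 37
274 188 [ 0.5393 -0.2284  0.0743]
275 188 [ 0.5
[... 1098 characters left out ...]
1  0.0778]
280 192 [ 0.5305 -0.2424  0.0739]
281 192 [ 0.5306 -0.2447  0.074 ]
282 192 [ 0.5309 -0.2469  0.0725]
scene 254
290 123 [ 0.58   -0.0574  0.1697]
302 124 [ 0.6156 -0.0722  0.1644]
304 136 [ 0.5964 -0.1198  0.1428]
286 137 [ 0.5491 -0.0877  0.1381]
293 138 [ 0.5578 -0.119   0.1434]
305 174 [ 0.531  -0.243   0.0764]
308 174 [ 0.5376 -0.2494  0.0774]
309 174 [ 0.5407 -0.2499  0.0769]
305 175 [ 0.5336 -0.2381  0.0705]
308 175 [ 0.5372 -0.2501  0.0746]
309 175 [ 0.5359 -0.2586  0.0784]
310 175 [ 0.5408 -0.2558  0.076 ]
306 176 [ 0.5331 -0.2452  0.0703]
307 176 [ 0.5315 -0.2542  0.0743]
308 176 [ 0.5351 -0.2538  0.0733]
309 176 [ 0.5381 -0.2545  0.0729]
308 177 [ 0.5349 -0.2542  0.0703]
```

Run:
```python
from h import *
np.set_printoptions(precision=4,suppress=True)
f=load('top0')
V,U=np.mgrid[0:400,0:640]; E=f['extrinsics']; d=f['range_z']
ray=np.stack([(U-f['cx'])/f['fx'],-(V-f['cy'])/f['fy'],-np.ones_like(U,float)],-1)*d[...,None]
P=ray@np.array(E)[:3,:3].T+np.array(E)[:3,3]
np.save('P0.npy',P)
# display
m=(P[...,0]>.545)&(P[...,0]<.72)&(P[...,1]<-.165)&(P[...,1]>-.32)&(P[...,2]>.045)&(P[...,2]<.085)
q=P[m]; print('disp',len(q),q.min(0),q.max(0))
A=np.c_[q[:,:2],np.ones(len(q))]; c=np.linalg.lstsq(A,q[:,2],rcond=None)[0]; print('plane',c,np.degrees(np.arctan(np.hypot(*c[:2]))), 'yaw(dir down-slope)',np.degrees(np.arctan2(c[1],c[0])))
print(cv2.minAreaRect((q[:,:2]*1000).astype(np.float32)))
# tail
m=(abs(P[...,0]-.585)<.06)&(abs(P[...,1]+.4)<.06)&(P[...,2]>.17)
q=P[m]; print('tail',len(q),q.mean(0),q.max(0),cv2.minAreaRect((q[:,:2]*1000).astype(np.float32)))
# cradle rim
m=(abs(P[...,0]-.585)<.06)&(abs(P[...,1]+.4)<.06)&(P[...,2]>.036)&(P[...,2]<.05)
q=P[m]; print('cradle',len(q),q.mean(0),cv2.minAreaRect((q[:,:2]*1000).astype(np.float32)))
# stack left
m=(P[...,1]>-.165)&(P[...,1]<.25)&(P[...,2]>.05)&(P[...,0]>.4)
q=P[m]; print('stack',q.min(0),q.max(0))
# plate p1
rgb=f['color'].astype(int)
m=(rgb.min(-1)>195)&(U>325)&(U<362)&(V>212)&(V<247)
v,u=np.nonzero(m); pts=np.array([pt(f,a,b,z=.005) for a,b in zip(u,v)])
print('plate',m.sum(),pts.mean(0),cv2.minAreaRect((pts[:,:2]*1000).astype(np.float32)))
```

```text
disp 2181 [ 0.546  -0.2937  0.0468] [ 0.6884 -0.1862  0.077 ]
plane [-0.1629  0.0069  0.1666] 9.258217403475335 yaw(dir down-slope) 177.56442835726924
((616.6883544921875, -239.7313232421875), (106.06825256347656, 141.4380340576172), 88.15909576416016)
tail 200 [ 0.5815 -0.3929  0.1852] [ 0.5987 -0.3766  0.19  ] ((583.7376708984375, -393.98150634765625), (29.67462921142578, 26.653423309326172), 60.724178314208984)
cradle 170 [ 0.5774 -0.3907  0.0419] ((583.2400512695312, -393.19354248046875), (47.835731506347656, 43.57515335083008), 61.21758270263672)
stack [ 0.4713 -0.1649  0.0501] [1.0033 0.249  0.2611]
plate 235 [ 0.4544 -0.3966  0.005 ] ((455.2789306640625, -396.79144287109375), (32.51383590698242, 52.34285354614258), 30.385305404663086)
```

```bash
cat >> h.py <<'E'
from scipy.spatial.transform import Rotation as Ro
def delta(o,p,R=None):
    R0=np.array(o['ee_rot']); t=R0.T@(np.array(p)-o['position'])*100
    w=np.degrees(Ro.from_matrix(R0.T@R).as_rotvec()) if R is not None else np.zeros(3)
    return np.round(np.r_[t,w],2)
def down(az): # tool down, z axis at azimuth az
    a=np.radians(az); x=np.array([0,0,-1.]); z=np.array([np.cos(a),np.sin(a),0]); return np.c_[x,np.cross(z,x),z]
E
python3 - <<'E'
from workcell import r
from h import *
o=r.get_obs()
print(delta(o,[.5345,-.2385,.23],down(-92)),delta(o,[.5345,-.2385,.078],down(-92)))
E
```

```text
[-8.000e-02  4.308e+01 -2.286e+01  2.055e+01 -6.000e-02  1.000e-02] [ 1.512e+01  4.308e+01 -2.285e+01  2.055e+01 -6.000e-02  1.000e-02]
```

Request:
step_arm --deltas '[[[0,4.3,-2.3,3,0,0,0.2],[0,8.6,-4.6,6,0,0,0.2],[0,13,-6.9,10,0,0,0.2],[0,17.3,-9.1,13,0,0,0.2],[0,21.6,-11.4,16,0,0,0.2],[0,26,-13.7,20.5,0,0,0.2],[0,30.3,-16,20.5,0,0,0.2],[0,34.6,-18.3,20.5,0,0,0.2],[0,39,-20.6,20.5,0,0,0.2],[0,43.1,-22.8,20.5,0,0,0.2]]]' --grip_force 40

```text
t: 1.1
position: [0.5361, -0.2373, 0.2293]
ee_rot: [[-0.0, 0.999, -0.034], [0.0, -0.034, -0.999], [-1.0, -0.0, -0.0]]
wrist_force: [0.9, -0.7, 0.1]
gripper_width: 0.0515
```

Request:
step_arm --deltas '[[[3,0,0,0,0,0,0.2],[6,0,0,0,0,0,0.2],[6,0,0,0,0,0,0.2]]]'

```text
t: 1.4
position: [0.5336, -0.238, 0.1661]
ee_rot: [[-0.006, 0.999, -0.033], [0.003, -0.033, -0.999], [-1.0, -0.006, -0.003]]
wrist_force: [0.5, -1.0, 0.1]
gripper_width: 0.0514
```

Run:
```python
from workcell import r
from h import *
o=r.get_obs()
print(o['t'],o['q'],o['position'],o['gripper_width'],delta(o,[.5345,-.2385,.078],down(-92)))
grab(r,'top','top1');grab(r,'scene','scene1')
crop('top1',220,120,400,250,4,'d1'); crop('scene1',230,80,390,220,4.5,'d2')
```

```text
1.4 [-3.05086783e+01  2.90218577e+01  9.89295270e+01 -5.86936227e-03
  5.24243539e+01  6.13992777e+01] [ 0.53364267 -0.23798281  0.16607607] 0.05137648921149065 [ 8.81  0.14  0.08  0.1  -0.18  0.33]
```

View pics/d1.png

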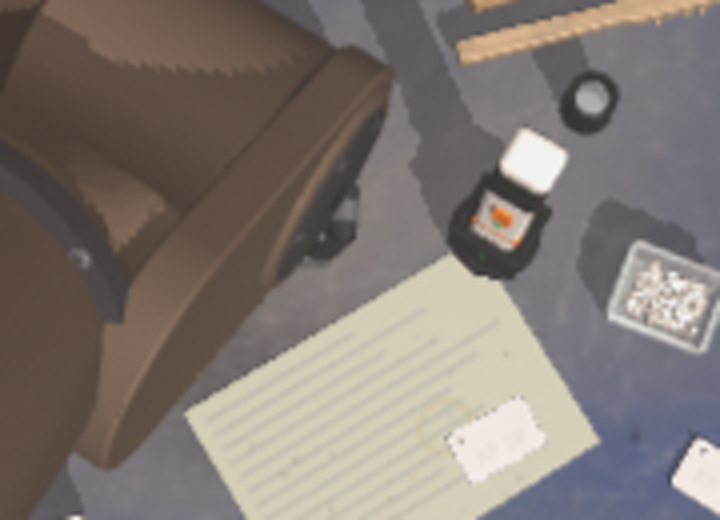

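View pics/d2.png

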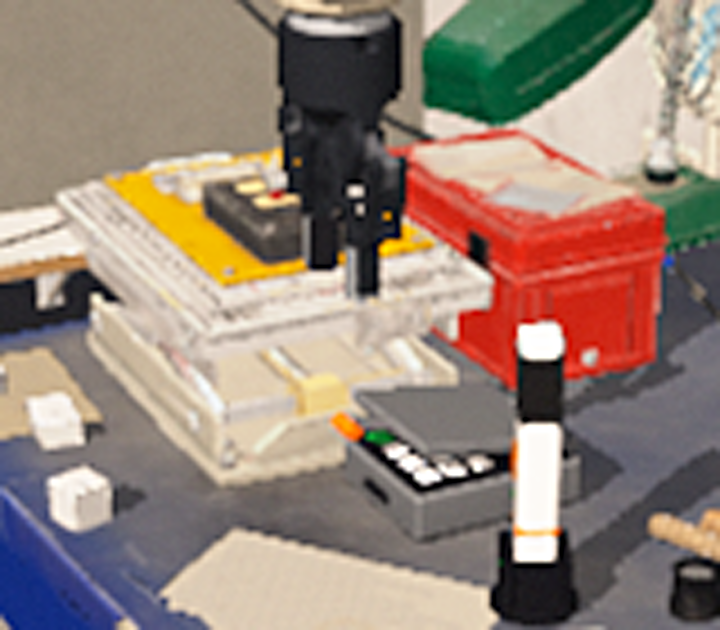

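The gripper is above the orange tab (scene crop at about (345,425)), and nothing is in the way of the descent.

Request:
step_arm --deltas '[[[3,0,0,0,0,0,0.2],[5.5,0,0,0,0,0,0.2],[7.5,0,0,0,0,0,0.2],[8.9,0,0,0,0,0,0.2],[8.9,0,0,0,0,0,0.2]]]'

```text
t: 2.0
position: [0.5348, -0.2395, 0.0801]
ee_rot: [[-0.001, 0.999, -0.035], [0.0, -0.035, -0.999], [-1.0, -0.001, -0.0]]
wrist_force: [-0.5, -0.6, -0.0]
gripper_width: 0.051
```

Run:
```python
from workcell import r
from h import *
o=r.get_obs()
print(o['t'],o['position'],o['wrist_force'])
grab(r,'scene','scene2')
crop('scene2',270,120,370,220,6,'d3')
```

```text
2.0 [ 0.53476227 -0.23952595  0.08014937] [-0.45741157 -0.61335207 -0.00440087]
```

View pics/d3.png

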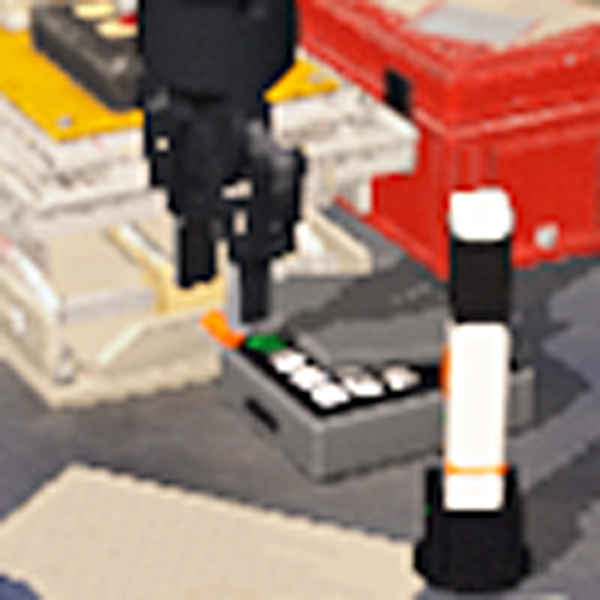

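Run:
```python
from h import *
f=load('scene2'); E=np.array(f['extrinsics'])
def proj(p):
    c=E[:3,:3].T@(np.array(p)-E[:3,3]); return np.array([f['cx']+f['fx']*c[0]/-c[2], f['cy']-f['fy']*c[1]/-c[2]])
for p in [(.5345,-.2385,.072),(.535,-.270,.060),(.535,-.208,.060),(.535,-.270,.070),(.535,-.23,.05)]:
    print(p,proj(p),(proj(p)-[270,120])*6)
for c in [(240,300),(255,310),(195,275),(220,330),(255,280)]:
    print(c,pt(f,270+c[0]/6,120+c[1]/6))
```

```text
(0.5345, -0.2385, 0.072) [305.32577624 174.53873522] [211.95465743 327.23241131]
(0.535, -0.27, 0.06) [310.71085872 182.14299937] [244.26515231 372.85799621]
(0.535, -0.208, 0.06) [300.68149067 174.37405101] [184.08894402 326.24430608]
(0.535, -0.27, 0.07) [310.67442633 179.08139049] [244.04655798 354.48834297]
(0.535, -0.23, 0.05) [304.22373008 180.07050461] [205.34238048 360.42302768]
(240, 300) [ 0.52936285 -0.27676419  0.10330599]
(255, 310) [ 0.53599007 -0.27959516  0.09757088]
(195, 275) [ 0.53668468 -0.21767154  0.09177794]
(220, 330) [ 0.5338063  -0.24806084  0.07455532]
(255, 280) [ 0.5347868  -0.28202412  0.11464855]
```

Run:
```python
from workcell import r
from h import *
np.set_printoptions(precision=4,suppress=True)
f=load('scene1')
for c in [(362,285),(362,292),(362,297),(322,265)]: print(c,pt(f,230+c[0]/4.5,80+c[1]/4.5))
f=load('scene0')
for c in [(62,225),(62,230),(180,275),(180,282)]: print(c,pt(f,210+c[0]/3.7,130+c[1]/3.7))
f=grab(r,'scene','scene3'); crop('scene3',270,120,370,220,6,'d4')
for c in [(255,310),(255,316),(255,320),(195,280)]: print(c,pt(f,270+c[0]/6,120+c[1]/6))
o=r.get_obs(); print(o['position'],o['t'])
```

```text
(362, 285) [ 0.5277 -0.2841  0.1885]
(362, 292) [ 0.5288 -0.2822  0.1829]
(362, 297) [ 0.5327 -0.2751  0.1763]
(322, 265) [ 0.5357 -0.217   0.1777]
(62, 225) [ 0.1832 -0.5539  0.249 ]
(62, 230) [ 0.1826 -0.5549  0.2466]
(180, 275) [ 0.2113 -0.6481  0.2547]
(180, 282) [ 0.2118 -0.6462  0.2495]
(255, 310) [ 0.5341 -0.2829  0.0993]
(255, 316) [ 0.5351 -0.2811  0.0952]
(255, 320) [ 0.5346 -0.2819  0.0935]
(195, 280) [ 0.5372 -0.2166  0.0885]
[ 0.5354 -0.2397  0.0816] 2.1
```

View pics/d4.png

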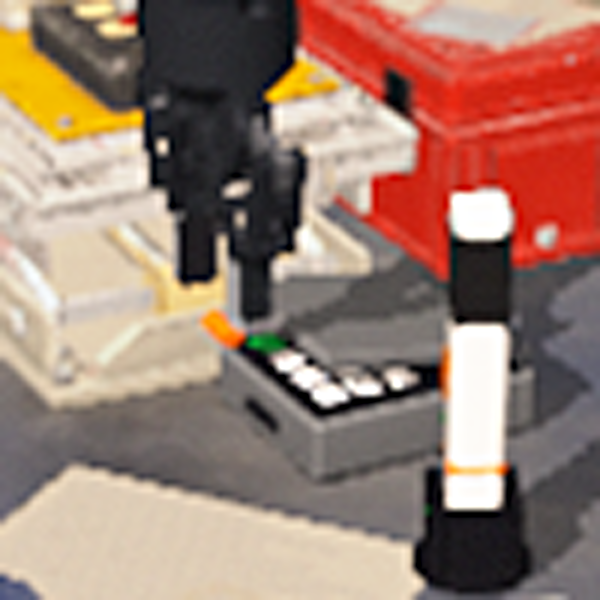

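Run:
```python
from h import *
crop('scene3',285,125,345,185,10,'d5'); crop('scene0',205,140,285,210,9,'d6')
f=load('scene3'); E=np.array(f['extrinsics'])
for v in range(155,180): print(v,[tuple(np.round(pt(f,u,v)[1:],3)) for u in (301,303,308,311,313,315)])
```

```text
155 [(np.float64(-0.211), np.float64(0.124)), (np.float64(-0.215), np.float64(0.125)), (np.float64(-0.272), np.float64(0.149)), (np.float64(-0.291), np.float64(0.156)), (np.float64(-0.303), np.float64(0.161)), (np.float64(-0.304), np.float64(0.16))]
156 [(np.float64(-0.221), np.float64(0.126)), (np.float64(-0.212), np.float64(0.12)), (np.float64(-0.276), np.float64(0.148)), (np.float64(-0.293), np.float64(0.154)), (np.float64(-0.304), np.float64(0.158)), (np.float64(-0.301), np.float64(0.155))]
157 [(np.float64(-0.214), np.float64(0.12)), (np.float64(-0.215), np.float64(0.119)), (np.float64(-0.275), np.float64(0.144)), (np.float64(-0.293), np.float64(0.151)), (np.float64(-0.307), np.float64(0.157)), (np.float64(-0.306), np.float64(0.155))]
158 [(np.float64(-0.214), np.float64(0.116)), (np.float64(-0.212), np.float64(0.114)), (np.float64(-0.27), np.float64(0.139)), (np.float64(-0.288), np.float64(0.145)), (np.float64(-0.303), np.float64(0.152)), (np.float64(-0.285), np.float64(0.142))]
159 [(np.float64(-0.216), np.float64(0.114)), (np.float64(-0.217), np.float64(0.113)), (np.float64(-
[... 4433 characters left out ...]
np.float64(-0.158), np.float64(0.022)), (np.float64(-0.249), np.float64(0.068)), (np.float64(-0.198), np.float64(0.037)), (np.float64(-0.209), np.float64(0.041)), (np.float64(-0.213), np.float64(0.042))]
178 [(np.float64(-0.158), np.float64(0.02)), (np.float64(-0.16), np.float64(0.02)), (np.float64(-0.194), np.float64(0.034)), (np.float64(-0.21), np.float64(0.04)), (np.float64(-0.216), np.float64(0.042)), (np.float64(-0.214), np.float64(0.039))]
179 [(np.float64(-0.158), np.float64(0.017)), (np.float64(-0.162), np.float64(0.017)), (np.float64(-0.197), np.float64(0.032)), (np.float64(-0.214), np.float64(0.039)), (np.float64(-0.211), np.float64(0.036)), (np.float64(-0.221), np.float64(0.039))]
```

View pics/d5.png

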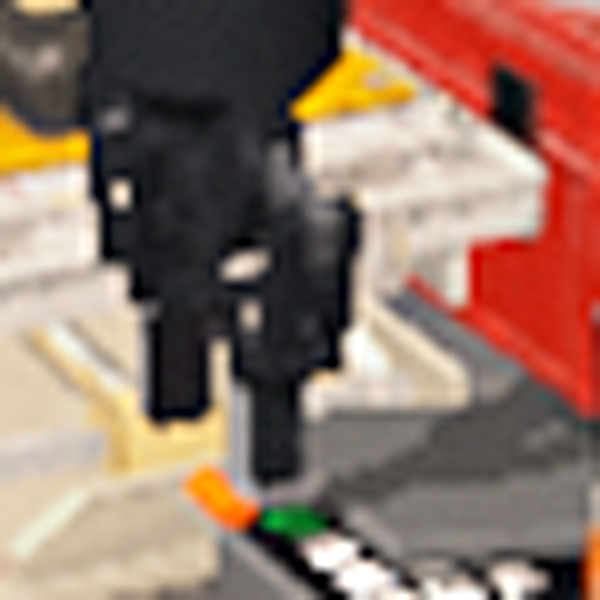

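View pics/d6.png

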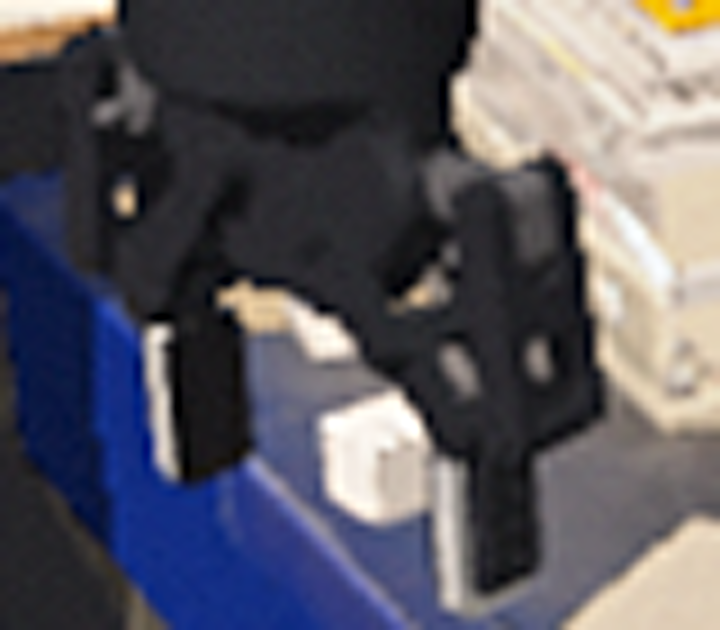

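The camera shows the fingertips at z≈0.087, still above the tab (top 0.078). From the state and overhang they should be at about 0.06. I trust the picture, so I'll lower further and look again. Nothing is under the fingers ahead of the terminal front.

Request:
step_arm --deltas '[[[1,0,0,0,0,0,0.2],[2,0,0,0,0,0,0.2],[2.6,0,0,0,0,0,0.2],[2.6,0,0,0,0,0,0.2]]]'

```text
t: 2.5
position: [0.5345, -0.239, 0.0535]
ee_rot: [[-0.001, 0.999, -0.034], [0.001, -0.034, -0.999], [-1.0, -0.001, -0.001]]
wrist_force: [1.1, -0.5, 0.5]
gripper_width: 0.0512
```

Run:
```python
from workcell import r
from h import *
o=r.get_obs()
print(o['t'],o['position'],o['wrist_force'])
f=grab(r,'scene','scene4'); crop('scene4',285,125,345,185,10,'d7')
for v in range(168,184): print(v,[tuple(np.round(pt(f,u,v),3).tolist()) for u in (301,303,308,311)])
```

```text
2.5 [ 0.53453274 -0.23903526  0.05345954] [ 1.08142366 -0.54855883  0.48613144]
168 [(0.531, -0.218, 0.086), (0.54, -0.214, 0.082), (0.524, -0.275, 0.11), (0.525, -0.29, 0.116)]
169 [(0.533, -0.214, 0.081), (0.54, -0.215, 0.08), (0.524, -0.275, 0.107), (0.526, -0.288, 0.112)]
170 [(0.533, -0.215, 0.078), (0.541, -0.212, 0.075), (0.525, -0.272, 0.103), (0.523, -0.294, 0.112)]
171 [(0.533, -0.214, 0.074), (0.541, -0.212, 0.072), (0.525, -0.273, 0.1), (0.523, -0.294, 0.108)]
172 [(0.534, -0.213, 0.07), (0.541, -0.213, 0.068), (0.525, -0.273, 0.096), (0.521, -0.298, 0.107)]
173 [(0.531, -0.219, 0.07), (0.538, -0.218, 0.068), (0.525, -0.272, 0.093), (0.528, -0.284, 0.097)]
174 [(0.532, -0.216, 0.065), (0.539, -0.215, 0.063), (0.526, -0.27, 0.088), (0.533, -0.276, 0.089)]
175 [(0.532, -0.215, 0.062), (0.538, -0.217, 0.061), (0.527, -0.269, 0.085), (0.53, -0.282, 0.089)]
176 [(0.533, -0.213, 0.057), (0.569, -0.16, 0.027), (0.527, -0.269, 0.082), (0.53, -0.281, 0.086)]
177 [(0.56, -0.163, 0.026), (0.569, -0.16, 0.023), (0.525, -0.272, 0.08), (0.531, -0.28, 0.082)]
178 [(0.561, -0.16, 0.022), (0.568, -0.161, 0.02), (0.523, -0.275, 0.079), (0.529, -0.283, 0.08)]
179 [(0.561, -0.16, 0.018), (0.571, -0.155, 0.014), (0.528, -0.267, 0.071), (0.529, -0.283, 0.077)]
180 [(0.564, -0.154, 0.011), (0.57, -0.157, 0.011), (0.525, -0.272, 0.07), (0.53, -0.28, 0.073)]
181 [(0.562, -0.158, 0.01), (0.571, -0.154, 0.006), (0.525, -0.271, 0.067), (0.529, -0.283, 0.071)]
182 [(0.561, -0.16, 0.008), (0.569, -0.158, 0.004), (0.525, -0.271, 0.063), (0.529, -0.282, 0.067)]
183 [(0.56, -0.161, 0.004), (0.566, -0.163, 0.004), (0.562, -0.204, 0.022), (0.536, -0.27, 0.057)]
```

View pics/d7.png

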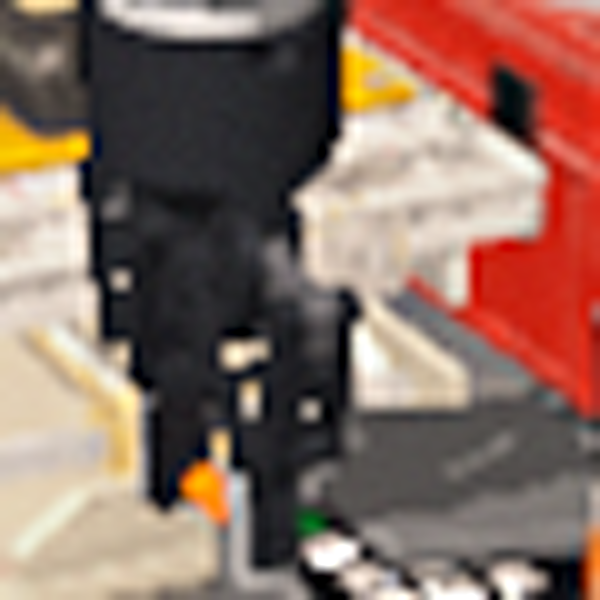

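The tab (crop (205,490)) is now between the fingers, with the tips at z≈0.057. I'll close on it.

Request:
step_arm --deltas '[[[0,0,0,0,0,0,-0.6],[0,0,0,0,0,0,-0.6],[0,0,0,0,0,0,-0.6],[0,0,0,0,0,0,-0.6]]]' --grip_force 40

```text
t: 2.95
position: [0.535, -0.2389, 0.0547]
ee_rot: [[0.0, 0.999, -0.034], [0.0, -0.034, -0.999], [-1.0, 0.0, -0.0]]
wrist_force: [0.7, 5.9, 1.4]
gripper_width: 0.0227
```

Run:
```python
from workcell import r
from h import *
o=r.get_obs()
print(o['t'],o['position'],o['wrist_force'],o['gripper_width'])
f=grab(r,'scene','scene5'); crop('scene5',285,125,345,185,10,'d8')
```

```text
2.95 [ 0.53500986 -0.23889412  0.05471617] [0.68874557 5.93636354 1.35115123] 0.02272051136772775
```

View pics/d8.png

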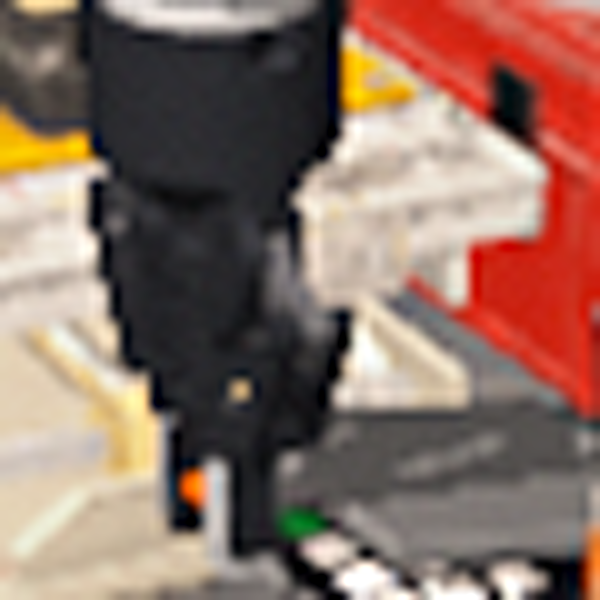

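Run:
```python
import numpy as np
p0=np.radians(10.3)
for p in np.linspace(10.3,61.5,13)[1:]:
    a=np.radians(p); print(round(p,1),round(-14.8*(np.sin(a)-np.sin(p0)),2),round(14.8*(np.cos(p0)-np.cos(a)),2))
```

```text
14.6 -1.08 0.24
18.8 -2.13 0.55
23.1 -3.16 0.95
27.4 -4.16 1.42
31.6 -5.12 1.96
35.9 -6.03 2.57
40.2 -6.9 3.25
44.4 -7.71 3.99
48.7 -8.47 4.79
53.0 -9.17 5.65
57.2 -9.8 6.55
61.5 -10.36 7.5
```

Request:
step_arm --deltas '[[[-0.5,0.1,0,0,0,0,-0.6],[-1.1,0.25,0,0,0,0,-0.6],[-2.1,0.55,0,0,0,0,-0.6],[-3.15,0.95,0,0,0,0,-0.6],[-4.15,1.4,0,0,0,0,-0.6],[-5.1,1.95,0,0,0,0,-0.6],[-6.05,2.55,0,0,0,0,-0.6],[-6.9,3.25,0,0,0,0,-0.6],[-6.9,3.25,0,0,0,0,-0.6]]]'

```text
t: 3.9
position: [0.5681, -0.2401, 0.1249]
ee_rot: [[0.001, 0.999, -0.034], [-0.0, -0.034, -0.999], [-1.0, 0.001, 0.0]]
wrist_force: [-1.2, 5.8, 0.5]
gripper_width: 0.0227
```

Run:
```python
from workcell import r
from h import *
o=r.get_obs()
print(o['t'],o['position'],o['wrist_force'],o['gripper_width'],o['q'])
f=grab(r,'scene','scene6'); crop('scene6',270,100,370,200,6,'d9')
```

```text
3.9 [ 0.56811858 -0.24008661  0.12490042] [-1.18809297  5.82772812  0.49308889] 0.02265713913774147 [-2.90473958e+01  3.41437197e+01  9.65090522e+01  1.53359424e-02
  4.93159069e+01  6.28730532e+01]
```

View pics/d9.png

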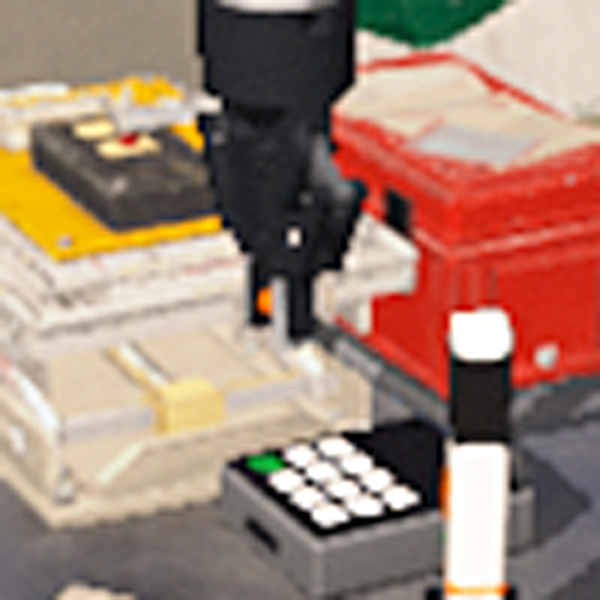

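Request:
step_arm --deltas '[[[-0.8,0.75,0,0,0,0,-0.6],[-1.55,1.55,0,0,0,0,-0.6],[-2.25,2.4,0,0,0,0,-0.6],[-2.9,3.3,0,0,0,0,-0.6],[-3.45,4.25,0,0,0,0,-0.6],[-3.45,4.25,0,0,0,0,-0.6],[-3.45,4.25,0,0,0,0,-0.6]]]'

```text
t: 4.65
position: [0.6108, -0.2415, 0.159]
ee_rot: [[0.001, 0.999, -0.034], [-0.0, -0.034, -0.999], [-1.0, 0.001, 0.0]]
wrist_force: [0.9, 6.4, -1.1]
gripper_width: 0.0227
```

Run:
```python
from workcell import r
from h import *
np.set_printoptions(precision=4,suppress=True)
o=r.get_obs()
print(o['t'],o['position'],o['wrist_force'],o['gripper_width'],o['q'])
f=grab(r,'scene','scene7'); crop('scene7',270,80,390,200,5,'d10')
```

```text
4.65 [ 0.6108 -0.2415  0.159 ] [ 0.9269  6.4271 -1.1151] 0.022734625850484844 [-27.3444  34.7359  88.7876   0.0266  56.4118  64.5733]
```

View pics/d10.png

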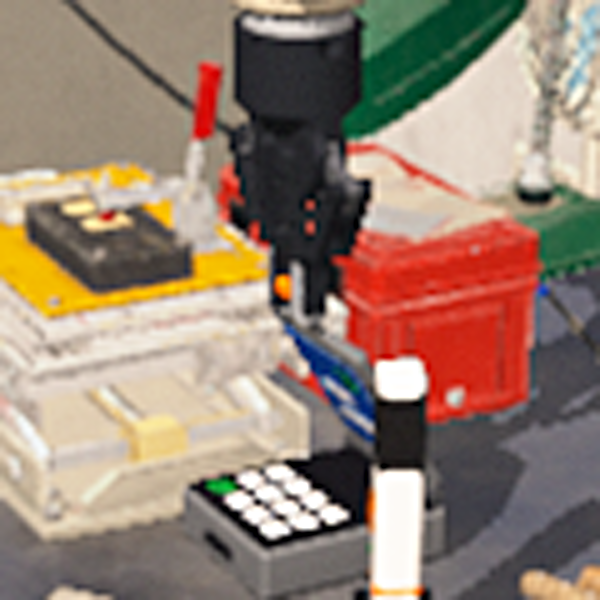

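Request:
step_arm --deltas '[[[0,0,0,0,0,0,0.2],[0,0,0,0,0,0,0.2],[0,0,0,0,0,0,0.2],[-2,0,0,0,0,0,0.2],[-6,0,0,0,0,0,0.2],[-10,0,0,0,0,0,0.2],[-12,0,0,0,0,0,0.2],[-12,0,0,0,0,0,0.2]]]'

```text
t: 5.5
position: [0.6107, -0.2425, 0.2818]
ee_rot: [[0.005, 0.999, -0.034], [-0.003, -0.034, -0.999], [-1.0, 0.006, 0.003]]
wrist_force: [0.0, -0.5, -0.8]
gripper_width: 0.0515
```

Run:
```python
from workcell import r
from h import *
np.set_printoptions(precision=4,suppress=True)
o=r.get_obs()
print(o['t'],o['position'],o['wrist_force'],o['gripper_width'],o['q'])
f=grab(r,'scene','scene8'); crop('scene8',270,80,390,200,5,'d11')
V,U=np.mgrid[0:400,0:640]; E=np.array(f['extrinsics']); d=f['range_z']
P=(np.stack([(U-f['cx'])/f['fx'],-(V-f['cy'])/f['fy'],-np.ones_like(U,float)],-1)*d[...,None])@E[:3,:3].T+E[:3,3]
m=(P[...,0]>.61)&(P[...,0]<.70)&(P[...,1]<-.17)&(P[...,1]>-.31)&(P[...,2]>.06)&(P[...,2]<.19)
q=P[m]
for _ in range(4):
    A=np.c_[q[:,1:],np.ones(len(q))]; c=np.linalg.lstsq(A,q[:,0],rcond=None)[0]; e=q[:,0]-A@c; q=q[abs(e)<max(2*e.std(),.003)]
print(len(q),c,'elev',np.degrees(np.arctan2(1,-c[1])),np.degrees(np.arctan2(1,c[1])))
rgb=f['color'].astype(int); mo=(rgb[...,0]>200)&(rgb[...,1]>70)&(rgb[...,1]<150)&(rgb[...,2]<70)&(abs(P[...,0]-.61)<.04)&(abs(P[...,1]+.24)<.05)
print(mo.sum(),P[mo].mean(0) if mo.any() else '')
```

```text
5.5 [ 0.6107 -0.2425  0.2818] [ 0.0457 -0.5375 -0.8374] 0.051457117407180016 [-27.4032  28.2481  80.7948  -0.0206  70.5942  64.5626]
302 [-0.0559 -0.5465  0.6895] elev 61.34195490850595 118.65804509149405
13 [ 0.6077 -0.2512  0.1757]
```

View pics/d11.png

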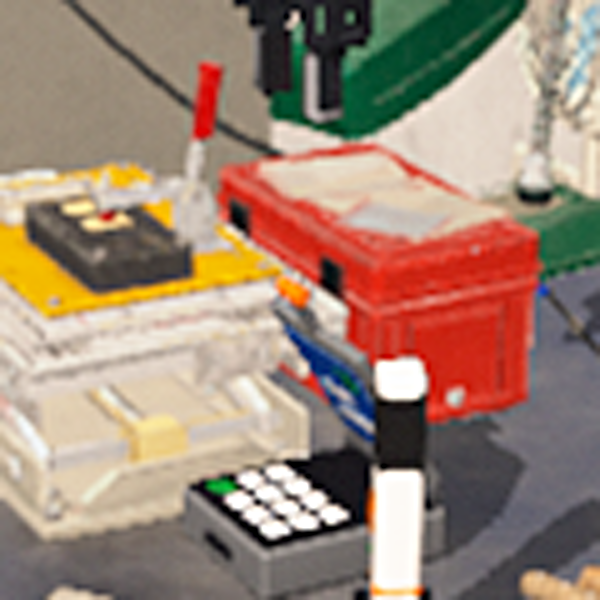

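Run:
```python
from h import *
np.set_printoptions(precision=4,suppress=True)
for t,us in(('scene5',(304,311)),('scene8',(325,336))):
    f=load(t)
    for u in us:
        L=[]
        for v in range(90,190):
            p=pt(f,u,v)
            if abs(p[1]+.245)<.06 and abs(p[0]-(.535 if t=='scene5' else .61))<.03: L.append((v,p))
        print(t,u,[ (v,p.round(3).tolist()) for v,p in L[-4:]])
# FK fit
D=[([-77.498,28.126,89.318,0,62.55],[.199,-.593,.23]),([-30.5087,29.0219,98.9295,0,52.4244],[.53364,-.23798,.16608]),
([-29.0474,34.1437,96.509,0,49.3159],[.56812,-.24009,.1249]),([-27.3444,34.7359,88.7876,0,56.4118],[.6108,-.2415,.159]),([-27.4032,28.2481,80.7948,0,70.5942],[.6107,-.2425,.2818])]
from scipy.optimize import least_squares
def fk(x,q):
    q=np.radians(q); a1,h,L1,L2,d=x[:5]; Lt=x[5]
    s=q[1]; e=q[1]+q[2]; w=e+q[4]
    rr=a1+L1*np.sin(s)+L2*np.sin(e)+Lt*np.sin(w); z=h+L1*np.cos(s)+L2*np.cos(e)+Lt*np.cos(w)
    c,sn=np.cos(q[0]),np.sin(q[0]); return np.array([rr*c-d*sn, rr*sn+d*c, z])
def res(x): return np.concatenate([fk(x,q)-p for q,p in D]+[1e-3*(x-[0,.3,.4,.4,.066,.3])])
s=least_squares(res,[0,.3,.4,.4,.066,.3]); print(s.x,np.abs(res(s.x)).max())
```

```text
scene5 304 [(177, [0.537, -0.225, 0.058]), (178, [0.534, -0.231, 0.058]), (188, [0.555, -0.191, 0.001]), (189, [0.554, -0.193, -0.001])]
scene5 311 [(186, [0.561, -0.224, 0.021]), (187, [0.562, -0.224, 0.017]), (188, [0.563, -0.221, 0.012]), (189, [0.56, -0.226, 0.011])]
scene8 325 [(182, [0.595, -0.251, 0.037]), (183, [0.592, -0.257, 0.037]), (184, [0.589, -0.261, 0.036]), (185, [0.582, -0.274, 0.04])]
scene8 336 [(186, [0.613, -0.286, 0.035]), (187, [0.61, -0.29, 0.033]), (188, [0.607, -0.296, 0.033]), (189, [0.606, -0.298, 0.031])]
[0.0214 1.2107 0.5165 0.4015 0.0659 1.252 ] 0.0028623824869460357
```

```bash
cat > ik.py <<'E'
from h import *
from scipy.optimize import least_squares
Lt=.25; X=[.0214,1.2107-1.252+Lt,.5165,.4015,.0659]
lo=np.array([-177.58,-47.91,2.72,-65.01,3.68,-153.87]); hi=np.array([177.58,125.51,160,245.01,167.84,153.87])
def FK(q):
    R=Ro.from_euler('ZYZYZ',[q[0],q[1]+q[2],q[3],q[4],q[5]],degrees=True).as_matrix()
    a=np.radians(q); w=np.array([X[0]+X[2]*np.sin(a[1])+X[3]*np.sin(a[1]+a[2]),X[4],X[1]+X[2]*np.cos(a[1])+X[3]*np.cos(a[1]+a[2])])
    w=Ro.from_euler('Z',q[0],degrees=True).apply(w)
    T=np.c_[R[:,2],R[:,1],-R[:,0]]
    return w+Lt*R[:,2],T
def IK(p,ax,T=None,q0=None):
    best=None
    for s in ([q0] if q0 is not None else [[-40,30,90,a,b,c] for a in(-40,0,60,120) for b in(30,70,110) for c in (0,)]):
        def f(q):
            P,R=FK(q); return np.r_[(P-p)*10,(R[:,0]-ax)*3 if T is None else (R-T).ravel(),1e-4*(q-s)/10]
        r=least_squares(f,np.clip(s,lo+1,hi-1),bounds=(lo,hi))
        if best is None or r.cost<best.cost: best=r
    P,R=FK(best.x); return best.x,np.linalg.norm(P-p),np.degrees(np.arccos(np.clip(R[:,0]@ax,-1,1)))
E
python3 - <<'E'
from ik import *
np.set_printoptions(precision=1,suppress=True)
print(FK(np.array([-30.5087,29.0219,98.9295,0,52.4244,61.4]))) 
pl=np.array([.455,-.397,.005])
for az in range(0,360,30):
    a=np.radians(az); ax=np.array([np.cos(a)*.707,np.sin(a)*.707,-.707])
    p=pl-ax*(.08+.125)
    q,e,g=IK(p,ax); print(az,p.round(3),q,round(e,4),round(g,1))
E
```

```text
Traceback (most recent call last):
  File "ik.py", line 6, in FK
    R=Ro.from_euler('ZYZYZ',[q[0],q[1]+q[2],q[3],q[4],q[5]],degrees=True).as_matrix()
      ~~~~~~~~~~~~~^^^^^^^^^^^^^^^^^^^^^^^^^^^^^^^^^^^^^^^^^^^^^^^^^^^^^^
  File "scipy/spatial/transform/_rotation.pyx", line 1413, in scipy.spatial.transform._rotation.Rotation.from_euler
ValueError: Expected axis specification to be a non-empty string of upto 3 characters, got ZYZYZ
```

```bash
sed -i "s/R=Ro.from_euler('ZYZYZ'.*/R=(Ro.from_euler('ZYZ',[q[0],q[1]+q[2],q[3]],degrees=True)*Ro.from_euler('YZ',[q[4],q[5]],degrees=True)).as_matrix()/" ik.py
python3 - <<'E'
from ik import *
np.set_printoptions(precision=3,suppress=True)
print(FK(np.array([-30.5087,29.0219,98.9295,0,52.4244,61.4]))) 
pl=np.array([.455,-.397,.005])
for az in range(0,360,30):
    a=np.radians(az); ax=np.array([np.cos(a)*.707,np.sin(a)*.707,-.707])
    p=pl-ax*(.08+.125)
    q,e,g=IK(p,ax); print(az,p.round(3),q.round(1),round(e,4),round(g,1))
E
```

```text
(array([ 0.539, -0.241,  0.163]), array([[-0.006,  0.999, -0.033],
       [ 0.003, -0.033, -0.999],
       [-1.   , -0.006, -0.003]]))
0 [ 0.31  -0.397  0.15 ] [-80.5  23.5 128.9  72.1  47.1   0.1] 0.0 1.0
30 [ 0.329 -0.469  0.15 ] [-78.9  35.2 104.   46.5  67.3  -0.1] 0.0 1.0
60 [ 0.383 -0.523  0.15 ] [-71.6  47.8  77.   31.9  89.   -0. ] 0.0 1.0
90 [ 0.455 -0.542  0.15 ] [-62.1  60.4  49.5  20.6 110.3   0.1] 0.0 1.0
120 [ 0.527 -0.523  0.15 ] [-51.8  72.   24.    7.4 128.5   0.1] 0.0 1.0
150 [ 0.581 -0.469  0.15 ] [-41.4  74.2  19.  -10.6 130.7  -0. ] 0.0 1.0
180 [ 0.6   -0.397  0.15 ] [-31.4  63.6  42.5 -23.5 112.5   0.1] 0.0 1.0
210 [ 0.581 -0.325  0.15 ] [-22.7  51.1  69.8 -34.3  90.2  -0.2] 0.0 1.0
240 [ 0.527 -0.271  0.15 ] [-16.9  38.4  97.1 -48.5  66.9  -0. ] 0.0 1.0
270 [ 0.455 -0.252  0.15 ] [-17.8  25.7 119.3 -65.   45.6  -2.5] 0.0113 4.5
300 [ 0.383 -0.271  0.15 ] [-33.9  16.8 142.9 221.6  27.9  -0. ] 0.0 1.0
330 [ 0.329 -0.325  0.15 ] [-66.2  15.3 145.9 126.9  31.4  -0. ] 0.0 1.0
```

Run:
```python
from workcell import r
from ik import *
o=r.get_obs()
print(delta(o,[.5835,-.3936,.27],down(-29)))
q,e,g=IK(np.array([.5835,-.3936,.27]),np.array([0,0,-1.]),down(-29),[-39,30,90,0,60,-10]); print(q.round(1),e,g)
```

```text
[  0.96  -2.14  15.23 -62.96   0.16  -0.08]
[-39.4  34.7  71.7   0.   73.6 -10.4] 6.2437392408055905e-09 6.037091348628668e-06
```

Request:
step_arm --deltas '[[[0,-0.3,2,-7.5,0,0,1],[0,-0.6,4,-15,0,0,1],[0.2,-0.9,6,-22.5,0,0,1],[0.4,-1.2,8,-30,0,0,1],[0.6,-1.5,10,-38,0,0,1],[0.8,-1.8,12,-46,0,0,1],[1,-2,14,-54,0,0,1],[1,-2.1,15.2,-62,0,0,1],[1,-2.1,15.2,-63,0,0,1],[1,-2.1,15.2,-63,0,0,1]]]'

```text
t: 6.55
position: [0.5835, -0.3927, 0.2667]
ee_rot: [[-0.001, 0.487, 0.873], [0.001, 0.873, -0.487], [-1.0, 0.0, -0.002]]
wrist_force: [0.7, -0.3, -0.3]
gripper_width: 0.0857
```

Run:
```python
from workcell import r
from ik import *
o=r.get_obs(); print(o['t'],o['q'].round(1),o['position'],delta(o,[.5835,-.3936,.20],down(-29)),delta(o,[.5835,-.3936,.133],down(-29)))
f=grab(r,'scene','scene9'); crop('scene9',280,70,430,230,3.7,'e1')
f=grab(r,'top','top9'); crop('top9',250,80,450,230,4,'e2')
```

```text
6.55 [-39.3  33.2  74.2   0.   72.7 -10.2] [ 0.58348998 -0.39270429  0.26674357] [ 6.67 -0.08  0.06 -0.15 -0.1  -0.02] [13.37 -0.08  0.07 -0.15 -0.1  -0.02]
```

View pics/e1.png

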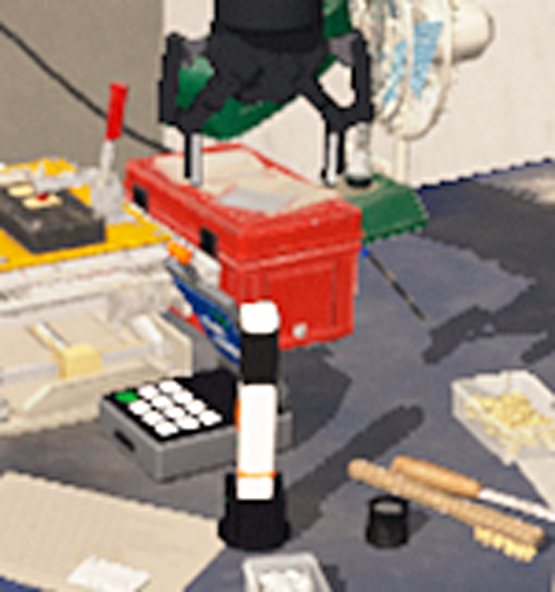

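View pics/e2.png

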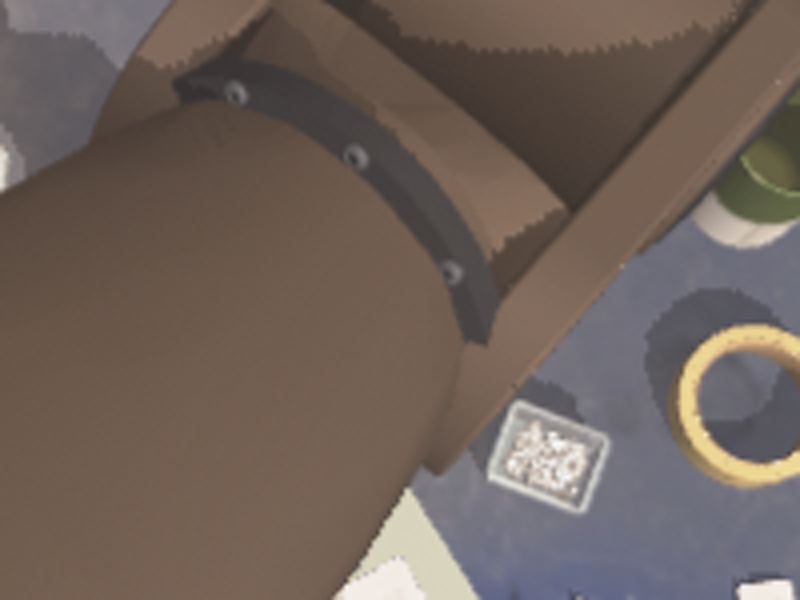

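The open fingers are above the wand and either side of it (scene crop: tips at (193,180) and (331,182), tail at (260,318)). I'll go down part way and check.

Request:
step_arm --deltas '[[[3,0,0,0,0,0,1],[6,-0.1,0,0,0,0,1],[8.5,-0.1,0,0,0,0,1],[10,-0.1,0,0,0,0,1],[10.6,-0.1,0,0,0,0,1],[10.6,-0.1,0,0,0,0,1]]]'

```text
t: 7.25
position: [0.5834, -0.3936, 0.1619]
ee_rot: [[-0.0, 0.484, 0.875], [0.0, 0.875, -0.484], [-1.0, 0.0, -0.0]]
wrist_force: [0.9, -0.1, 0.5]
gripper_width: 0.0852
```

Run:
```python
from workcell import r
from ik import *
o=r.get_obs(); print(o['t'],o['position'],o['wrist_force'],delta(o,[.5835,-.3936,.133],down(-29)))
f=grab(r,'scene','scene10'); crop('scene10',310,100,390,220,5,'e3')
```

```text
7.25 [ 0.58343283 -0.39359269  0.16192459] [ 0.94312942 -0.10810411  0.50118795] [ 2.89  0.    0.01  0.03 -0.02 -0.  ]
```

View pics/e3.png

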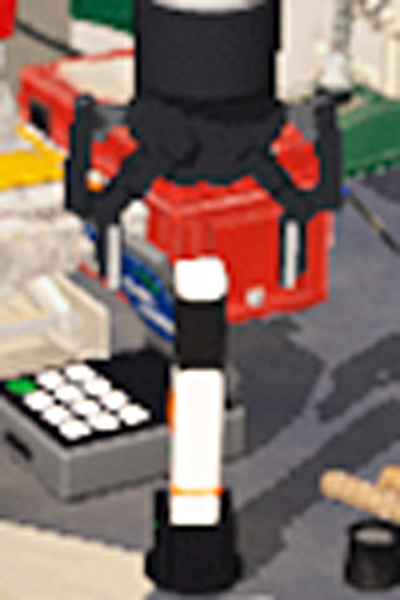

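Request:
step_arm --deltas '[[[1,0,0,0,0,0,1],[2,0,0,0,0,0,1],[2.4,0,0,0,0,0,1],[2.4,0,0,0,0,0,0],[2.4,0,0,0,0,0,-0.6],[2.4,0,0,0,0,0,-0.6],[2.4,0,0,0,0,0,-0.6],[2.4,0,0,0,0,0,-0.6],[2.4,0,0,0,0,0,-0.6]]]' --grip_force 70

```text
t: 8.2
position: [0.5834, -0.394, 0.1386]
ee_rot: [[0.001, 0.484, 0.875], [-0.001, 0.875, -0.484], [-1.0, -0.0, 0.001]]
wrist_force: [-0.6, -0.5, 3.3]
gripper_width: 0.0251
```

Run:
```python
from workcell import r
from ik import *
o=r.get_obs(); print(o['t'],o['position'],o['wrist_force'],o['gripper_width'])
f=grab(r,'scene','scene11'); crop('scene11',310,100,390,220,5,'e4')
```

```text
8.2 [ 0.58344692 -0.39401344  0.13855094] [-0.63317314 -0.54236361  3.32928951] 0.025105308039071635
```

View pics/e4.png

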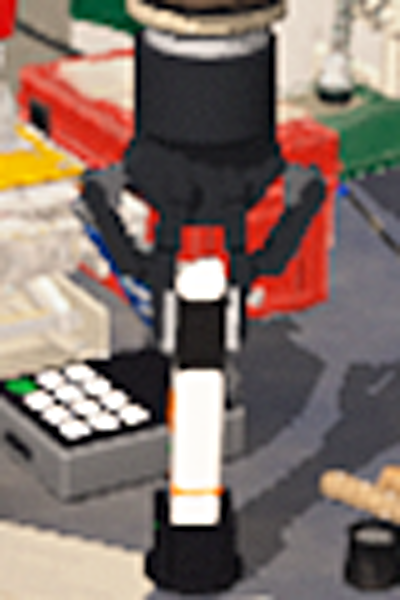

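The pads hold the rubber grip (crop rows 290-370), width 25 mm. I'll draw it straight up.

Request:
step_arm --deltas '[[[-0.7,0,0,0,0,0,-0.7],[-1.5,0,0,0,0,0,-0.7],[-2.5,0,0,0,0,0,-0.7],[-3.5,0,0,0,0,0,-0.7],[-5,0,0,0,0,0,-0.7],[-7,0,0,0,0,0,-0.7],[-9,0,0,0,0,0,-0.7],[-10,0,0,0,0,0,-0.7],[-10,0,0,0,0,0,-0.7]]]'

```text
t: 9.15
position: [0.5836, -0.3941, 0.2401]
ee_rot: [[0.002, 0.484, 0.875], [-0.002, 0.875, -0.484], [-1.0, -0.001, 0.003]]
wrist_force: [-0.2, -0.2, -1.6]
gripper_width: 0.0252
```

Run:
```python
from workcell import r
from ik import *
np.set_printoptions(precision=3,suppress=True)
o=r.get_obs(); print(o['t'],o['position'],o['wrist_force'],o['gripper_width'],o['q'])
f=grab(r,'scene','scene12'); crop('scene12',290,50,390,220,3.5,'e5')
# target
pl=np.array([.455,-.397,.005]); a=np.radians(60); ax=np.array([np.cos(a),np.sin(a),-1])/2**.5
L=.1386-.008   # TCP to window along tool x (as reported frame)
p=pl-ax*(.08+L)
R0=np.array(o['ee_rot']); d=R0[:,0]; w=np.cross(d,ax); w=w/np.linalg.norm(w)*np.arccos(d@ax)
R1=Ro.from_rotvec(w).as_matrix()@R0
D=delta(o,p,R1); print('target',p,D)
# path check
qs=o['q']
for s in np.linspace(0,1,9):
    Rs=R0@Ro.from_rotvec(np.radians(D[3:])*s).as_matrix(); ps=o['position']+s*(p-o['position'])
    qs,e,g=IK(ps,Rs[:,0],Rs,qs); print(s,ps,qs.round(1),round(e,4), 'window',ps+L*Rs[:,0])
```

```text
9.15 [ 0.584 -0.394  0.24 ] [-0.196 -0.182 -1.59 ] 0.02522093683073089 [-39.401  34.286  76.241  -0.003  69.298 -10.453]
target [ 0.381 -0.526  0.154] [  8.59 -21.36 -11.41   0.    -0.69  45.03]
0.0 [ 0.584 -0.394  0.24 ] [-39.4  35.8  74.3  -0.   69.8 -10.5] 0.0 window [ 0.584 -0.394  0.109]
0.125 [ 0.558 -0.411  0.229] [-43.8  35.4  76.8   5.9  69.1 -17. ] 0.0 window [ 0.565 -0.4    0.099]
0.25 [ 0.533 -0.427  0.219] [-48.2  35.6  78.6  11.4  69.5 -23.6] 0.0 window [ 0.546 -0.405  0.09 ]
0.375 [ 0.507 -0.444  0.208] [-52.5  36.4  79.8  16.5  71.  -30. ] 0.0 window [ 0.527 -0.411  0.083]
0.5 [ 0.482 -0.46   0.197] [-56.8  37.7  80.4  20.9  73.5 -35.9] 0.0 window [ 0.507 -0.417  0.076]
0.625 [ 0.457 -0.477  0.186] [-60.9  39.6  80.3  24.6  76.7 -41.3] 0.0 window [ 0.488 -0.423  0.071]
0.75 [ 0.431 -0.493  0.175] [-64.8  41.9  79.6  27.6  80.5 -45.9] 0.0 window [ 0.468 -0.43   0.067]
0.875 [ 0.406 -0.509  0.165] [-68.4  44.7  78.2  29.9  84.9 -49.8] 0.0 window [ 0.447 -0.438  0.064]
1.0 [ 0.381 -0.526  0.154] [-71.8  47.8  76.3  31.8  89.7 -53. ] 0.0 window [ 0.427 -0.446  0.062]
```

View pics/e5.png

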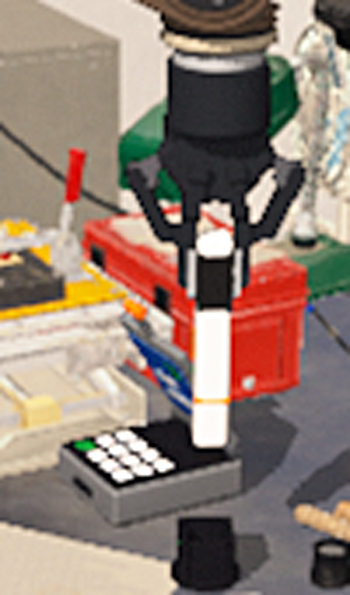

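Request:
step_arm --deltas '[[[0.8,-2.1,-1.1,0,0,4.5,-0.7],[1.7,-4.3,-2.3,0,0,9,-0.7],[2.6,-6.4,-3.4,0,0,13.5,-0.7],[3.4,-8.5,-4.6,0,-0.3,18,-0.7],[4.3,-10.7,-5.7,0,-0.3,22.5,-0.7],[5.2,-12.8,-6.8,0,-0.4,27,-0.7],[6,-15,-8,0,-0.5,31.5,-0.7],[6.9,-17.1,-9.1,0,-0.6,36,-0.7],[7.7,-19.2,-10.3,0,-0.6,40.5,-0.7],[8.6,-21.4,-11.4,0,-0.7,45,-0.7]]]'

```text
t: 10.2
position: [0.3788, -0.5262, 0.1509]
ee_rot: [[0.353, 0.338, 0.873], [0.616, 0.618, -0.488], [-0.704, 0.71, 0.01]]
wrist_force: [0.7, -0.9, -1.1]
gripper_width: 0.0255
```

Request:
step_arm --deltas '[[[0,0,0,0,0,0,-0.7],[0,0,0,0,0,0,-0.7],[0,0,0,0,0,0,-0.7]]]'

```text
t: 10.5
position: [0.3805, -0.5254, 0.1519]
ee_rot: [[0.351, 0.338, 0.873], [0.613, 0.621, -0.487], [-0.707, 0.707, 0.011]]
wrist_force: [0.1, 0.3, -0.9]
gripper_width: 0.0253
```

Run:
```python
from workcell import r
from ik import *
np.set_printoptions(precision=3,suppress=True)
o=r.get_obs(); print(o['t'],o['position'],o['ee_rot'],o['wrist_force'],o['gripper_width'],o['q'])
f=grab(r,'scene','scene13'); crop('scene13',230,130,390,280,5,'e6')
f=grab(r,'top','top13'); crop('top13',280,130,440,280,5,'e7')
```

```text
10.5 [ 0.381 -0.525  0.152] [[ 0.351  0.338  0.873]
 [ 0.613  0.621 -0.487]
 [-0.707  0.707  0.011]] [ 0.054  0.307 -0.929] 0.0252811121239453 [-72.071  46.355  78.08   31.528  89.546 -53.266]
```

View pics/e6.png

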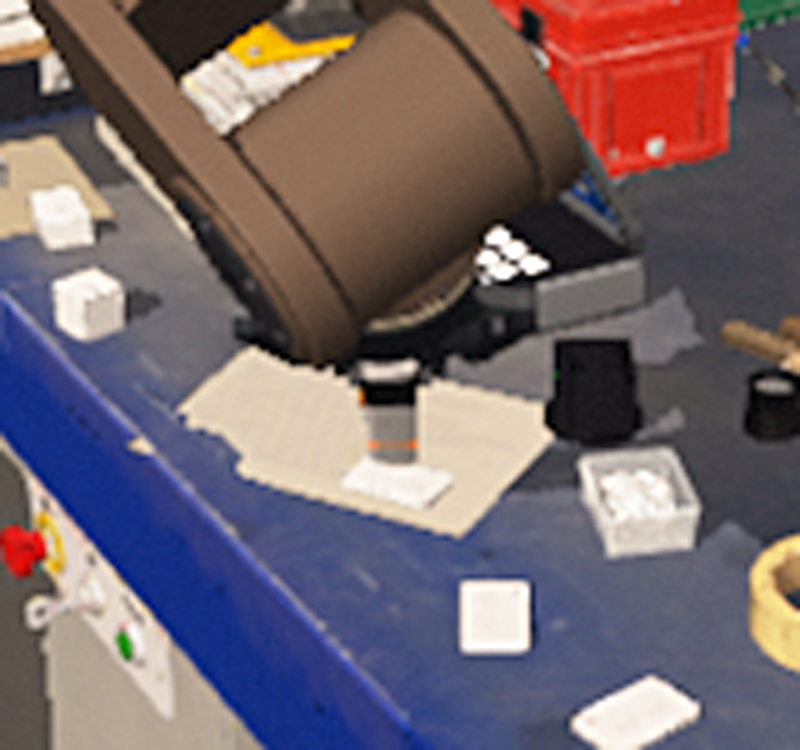

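View pics/e7.png

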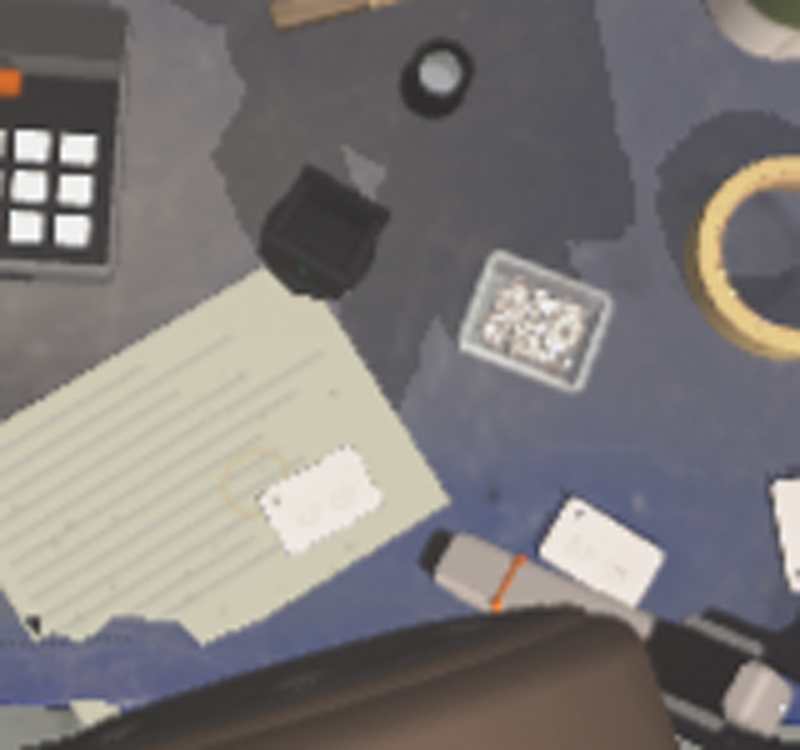

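Run:
```python
from ik import *
np.set_printoptions(precision=4,suppress=True)
f=load('top13')
V,U=np.mgrid[0:400,0:640]; E=np.array(f['extrinsics']); d=f['range_z']
P=(np.stack([(U-f['cx'])/f['fx'],-(V-f['cy'])/f['fy'],-np.ones_like(U,float)],-1)*d[...,None])@E[:3,:3].T+E[:3,3]
R=np.array([[0.351,0.338,0.873],[0.613,0.621,-0.487],[-0.707,0.707,0.011]]); tcp=np.array([.3805,-.5254,.1519])
m=(P[...,2]>.03)&(P[...,2]<.25)&(U>360)&(U<440)&(V>225)&(V<280)
L=(P[m]-tcp)@R   # tool coords
k=(abs(L[:,1])<.035)&(abs(L[:,2])<.03)&(L[:,0]>-.08)&(L[:,0]<.15)
L=L[k]; 
for a in np.arange(-.07,.15,.01):
    s=L[(L[:,0]>=a)&(L[:,0]<a+.01)]
    if len(s)>3: print(round(a,3),len(s),'y',np.percentile(s[:,1],[5,50,95]),'z',np.percentile(s[:,2],[3,50,97]))
for c in [(433,552),(425,560),(440,535),(507,583),(760,690)]: print(c,(pt(f,280+c[0]/5,130+c[1]/5)),(pt(f,280+c[0]/5,130+c[1]/5)-tcp)@R)
```

```text
-0.07 11 y [0.0145 0.0171 0.0191] z [-0.0163 -0.0144 -0.0116]
-0.06 38 y [0.0113 0.0133 0.0149] z [-0.0195  0.0003  0.0241]
-0.05 187 y [-0.0075  0.0122  0.0157] z [-0.0216  0.0016  0.0254]
-0.04 126 y [0.007  0.013  0.0162] z [-0.0246 -0.0003  0.025 ]
-0.03 127 y [0.0071 0.0129 0.0161] z [-0.0254 -0.0019  0.0249]
-0.02 96 y [0.0084 0.0131 0.0162] z [-0.0187  0.0028  0.0253]
-0.01 65 y [0.0096 0.014  0.0169] z [-0.0109  0.0042  0.022 ]
0.0 30 y [0.0119 0.0141 0.0169] z [-0.0015  0.0067  0.0127]
0.01 14 y [0.0116 0.0144 0.0152] z [0.0057 0.0086 0.0127]
0.02 15 y [0.0116 0.0142 0.0165] z [0.0061 0.0095 0.0124]
0.03 17 y [0.0109 0.0141 0.0155] z [0.0047 0.0094 0.0134]
0.04 18 y [0.0113 0.0138 0.0155] z [0.003  0.0074 0.0126]
0.05 27 y [0.0118 0.0145 0.016 ] z [-0.001   0.0053  0.0121]
0.06 34 y [0.0126 0.0141 0.0167] z [-0.0042  0.0037  0.0126]
0.07 45 y [0.0116 0.014  0.0162] z [-0.0109 -0.      0.0125]
0.08 42 y [0.011  0.0144 0.0166] z [-0.0123  0.0001  0.0114]
0.09 42 y [0.01   0.014  0.0164] z [-0.0123 -0.0012  0.0123]
0.1 48 y [0.0058 0.0143 0.0161] z [-0.0124 -0.0008  0.0116]
0.11 34 y [0.0063 0.0139 0.0163] z [-0.0122 -0.0009  0.0113]
0.12 29 y [0.0086 0.0114 0.0128] z [-0.0091 -0.0004  0.0088]
(433, 552) [ 0.4261 -0.4418  0.0739] [ 0.1225  0.0122 -0.0018]
(425, 560) [ 0.4225 -0.4385  0.0716] [ 0.1248  0.0114 -0.0065]
(440, 535) [ 0.4341 -0.4455  0.0701] [0.1256 0.0099 0.007 ]
(507, 583) [ 0.4119 -0.4692  0.1035] [ 0.0797  0.0113 -0.0005]
(760, 690) [ 0.3699 -0.5494  0.192 ] [-0.0468  0.0098  0.0028]
```

Run:
```python
from workcell import r
from h import *
np.set_printoptions(precision=4,suppress=True)
f=load('top13'); print('plate',pt(f,344.3,229.8,z=.005),pt(f,344.3,229.8))
c=f['color'].astype(int); m=(c[:,:,0]>200)&(c[:,:,1]>70)&(c[:,:,1]<150)&(c[:,:,2]<70)
v,u=np.nonzero(m); P=np.array([pt(f,a,b) for a,b in zip(u,v)]); k=(abs(P[:,0]-.61)<.05)&(abs(P[:,1]+.24)<.05); print('tab',P[k].mean(0) if k.any() else None,k.sum())
for n,a in dict(long=(178,240),cube=(235,256),loupe=(367.5,145),pbox=(388,193)).items(): print(n,pt(f,*a),pt(load('top0'),*a))
for _ in range(2):
    o=r.get_obs(); ax=o['ee_rot'][:,0]; print(o['t'],'aim',o['position']+ax*.2106,'slant',np.degrees(np.arcsin(-ax[2])),o['qd'].round(2),o['gripper_width'])
```

```text
plate [ 0.4542 -0.3985  0.005 ] [ 0.4543 -0.3987  0.0039]
tab [ 0.6082 -0.2394  0.1797] 24
long [ 0.4173 -0.0038  0.0194] [ 0.4173 -0.0035  0.0183]
cube [ 0.3835 -0.1416  0.0314] [ 0.3836 -0.1409  0.0272]
loupe [ 0.6651 -0.4512  0.0235] [ 0.6647 -0.451   0.0246]
pbox [ 0.5474 -0.5042  0.014 ] [ 0.5469 -0.5036  0.0168]
10.6 aim [ 0.4547 -0.3962  0.0035] slant 45.055367911057104 [ 0.11 -0.25 -0.07 -0.09  0.17 -0.01] 0.025377264293172355
10.6 aim [ 0.4547 -0.3962  0.0035] slant 45.055367911057104 [ 0.11 -0.25 -0.07 -0.09  0.17 -0.01] 0.025377264293172355
```

View pics/top13.png

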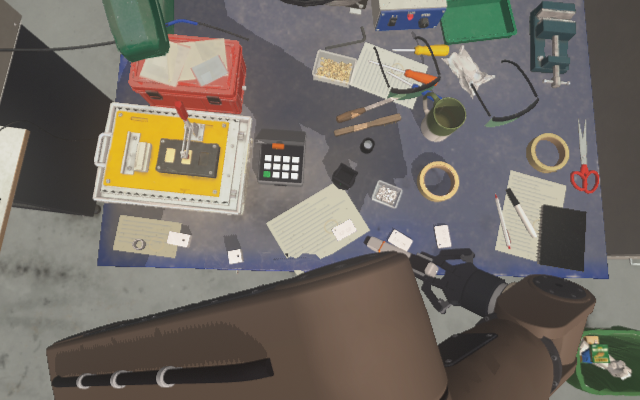

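The top view shows the plate still at (344,230), the bystanders unmoved, and the display up with its tab at (278,146). The reader slants from (425,268) towards its window at (367,240), looking at the plate. I'm handing it in.

Request:
step_arm --deltas '[[[0,0,0,0,0,0,-0.7],[0,0,0,0,0,0,-0.7],[0,0,0,0,0,0,-0.7]]]'

```text
t: 10.9
position: [0.3802, -0.5257, 0.1523]
ee_rot: [[0.352, 0.338, 0.873], [0.613, 0.622, -0.488], [-0.707, 0.707, 0.011]]
wrist_force: [0.2, -0.3, -1.6]
gripper_width: 0.0254
```

Run:
```python
from workcell import r
print(r.sign_off())
```

```text
the job is handed in; nothing more can be done
None
```

I raised the display by its tab and let go of it. I then drew the reader out of its cradle and was holding it still over the plate when I handed the job in at 10.9 s.

**Last checks:**
- **Display:** it stood at about 61° when measured just after release. The final top view put its tab at z≈0.18 m, so it stayed up.
- **Reader:** it slants at 45° with the window end down. Its aim point lies within about 2–3 mm of the middle of the plate, so the window is about 8 cm away.
- **Plate and bystanders:** they are where they started, within the cameras' accuracy.

**One disagreement:** the fingertips appeared in the pictures about 2–3 cm farther back along the tool than the stated 22 mm overhang implies. I set the grasp heights from the pictures instead. The held reader's measured position in the last top view agreed with the reported arm pose.

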